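# Seat the specimen holder under the stage lip and hold it

## Task

The specimen holder has to be pressed home on the measuring stage, but a small pedestal has been left standing in front of the lip: lift it away and stand it upright on the round rubber mat. Then lay the specimen holder flat on the stage and slide it, narrow nose first, in under the lip, feel it meet the sprung stop bar and press the bar back to its end stop. Finish while still holding the holder pressed home with the fingers on it (the spring pushes it out if you let go), and leave the other things on the bench undisturbed.

Things in the scene. Friction and masses are not known exactly. Their poses are not given: they have to be found in the camera images.
- stage: Fixed grey plate 240 (x) x 200 (y) x 20 mm on the bench; origin at the centre of its underside. +x is the way the holder is pushed in. A dark steel lip bridges the plate at x = 45 to 95 mm, 106 mm wide, underside 12 mm and top 20 mm above the plate; the pocket below is 78 mm wide, centred on y = 0.
- lip_mouth (a point): Middle of the pocket's mouth: on the stage's top surface, under the lip's front edge, at (45, 0, 20) mm in the stage's frame; axes as the stage's. In front of it two low rails (10 mm high) flare from about 80 mm apart to about 111 mm apart at stage x = 15 mm.
- stop_bar (a joint): Sprung steel bar, 60 mm wide, across the pocket under the lip. Value in m: 0 = out (front face at stage x = 65 mm, 20 mm behind the lip's front edge), 0.010 = back on its hard end stop (x = 75 mm). It resists with about 2.5 N at 0, 6 N at the end stop, and springs back when let go. A thin pin on its back shows behind the lip.
- holder: Loose flat aluminium specimen holder, 0.2 kg, flat on the bench: plate 110 (x) x 70 (y) x 8 mm, origin at the centre of its underside, +x towards its nose; the first 15 mm at the nose are 56 mm wide. A dark window lies on top towards the nose. An upright grip fin, 36 (x) x 14 (y) mm, its top 49 mm above the underside, stands 30 mm behind the origin (x = -30 mm).
- holder_nose (a point): Middle of the holder's nose edge, at its underside: (55, 0, 0) mm in the holder's frame. Fully home it is at (75, 0, 20) mm in the stage's frame.
- holder_fin (a point): Top centre of the holder's grip fin: (-30, 0, 49) mm in the holder's frame.
- pedestal: Loose small metal pedestal, about 0.35 kg, starts standing on the stage in front of the lip: round base 56 mm across and 8 mm thick, post 16 mm across, and a block on top 36 (x) x 26 (y) x 24 mm that spans 48 to 72 mm above the underside. Origin at the centre of its underside.
- pedestal_head (a point): Top centre of the pedestal's block, 72 mm above its underside; axes as the pedestal's.
- mat: Fixed round black rubber mat on the bench, 124 mm across, 4 mm thick; origin at the centre of its underside.
- ring_gauge: Bystander, to be left alone: steel ring, 60 mm outside, 22 mm high.
- step_gauge: Bystander, to be left alone: steel stepped round gauge, 54 mm wide, 44 mm high.
- vise: Bystander, to be left alone: small dark steel bench vise, 170 x 50 x 46 mm.
- pendant: Bystander, to be left alone: black hand controller with a display, 75 x 150 x 28 mm.
- probe_rack: Bystander, to be left alone: black probe rack, a 170 mm bar on a round foot, 116 mm high.
- parts_tray: Bystander, to be left alone: open grey tray with small parts, 200 x 150 x 35 mm.
Mind the look-alikes: they are no part of the job. There is more than one size of the mat; the one meant has the size given above.

How it is judged (in metres and radians):
On the way, in this order (a step that is already met when the one before it is completed fails the run):
1. the pedestal stands upright on the mat, let go (horizontal distance between pedestal and mat below 0.034 m and height (world z) of pedestal below 0.008 m and angle between pedestal's own z axis and vertical below 0.12 rad and contact force between the fingers and pedestal below 0.2 N and linear speed of pedestal below 0.03 m/s), for 0.3 s.
2. the holder is pressed home under the lip by the fingers (value of joint stop_bar above 0.0075 m and x of holder_nose in the frame of stage above 0.07 m and y of holder_nose in the frame of stage between -0.01 and 0.01 m and z of holder_nose in the frame of stage between 0.016 and 0.026 m and angle between the x axis of holder and the x axis of stage, either way round below 0.12 rad and contact force between the fingers and holder above 1 N), for 0.3 s.
At the end, for the whole second after the job is handed in: Pedestal upright and released on the mat (centres within 34 mm). Holder flat under the lip (nose past stage x = 70 mm, within 10 mm of the middle line, z 16 to 26 mm, aligned within 0.12 rad), stop bar pressed back over 7.5 mm, fingers pressing on the holder (over 1 N) (all of step 1 and all of step 2); the arm keeps its last pose, push and grip.
It fails at once if the pedestal is tipped over (angle between pedestal's own z axis and vertical above 0.7 rad).
It fails at once if a bystander on the bench is pushed more than 30 mm out of its place (distance of any of ring_gauge, step_gauge, vise, pendant, probe_rack, parts_tray from where it was at the start of the episode above 0.03 m).
It also fails if it takes over 58 s, if anything falls off the work surface, if the arm or the gripper's body presses on something with over 40 N, if the wrist force passes 120 N, or if a joint passes its speed limit or range.

## Robot

A 6-joint arm with a two-finger parallel gripper is mounted at the origin on the work surface. World frame = base frame: x ahead of the robot, y to its left, z up, the work surface at z = 0. Lengths are in mm, angles in rad, forces in N, time in s.
With the tool pointing down it reaches from about 300 to 875 mm from the base axis. Payload 6.4 kg.
Tool frame: the origin (TCP) lies between the finger pads; the fingertips stand 25 mm ahead of it and the grasp point (between the pads) lies 6 mm ahead of it; z points along the fingers, y is the direction in which the jaws open and shut (so a half turn about z gives the same grasp; the last joint's range is limited). The gripper opens to 85 mm and grips with 20 to 120 N. Pads are 22 mm wide; open, the fingers measure 114 mm over their backs; the gripper's body (76 mm by 85 mm) begins 54 mm behind the grasp point. The pads swing forward as they close: fully open they stand 13 mm farther back than shut.
Start: joints at [1.024, 0.181, 1.607, -0, 1.354, -0.206], TCP at [192.178, 541.949, 256.288] pointing down, gripper open.
Joint ranges: [-2.99, 2.99], [-0.89, 2.07], [0.3, 2.58], [-1.14, 4.28], [0, 2.63], [-3.12, 3.12]. Speed limits (rad/s): [2.57, 2.57, 3.01, 3.14, 3.14, 3.14].

## Interface

Orientations are given as a unit quaternion [x, y, z, w].
In Python, from workcell import get_state, read_camera, get_calibration, job_done gives the robot as it stands.
- The arm moves only by the shell command python3 -m handwheel 'ROWS' [FORCE]. ROWS is JSON, a list of rows, each a list of 5 numbers: the finger opening in cm, from 0 to 8.54, then the shift along the tool's x, y, z in cm, then the turn about the tool's z in rad. A call has 1 to 10 rows; each row shifts and turns the commanded pose from where the row before left it, along the tool's axes as they then stand; what a row does not reach is not made up. A row lasts 1/8 s, in which the tool goes at most 62.5 mm and 10.7 degrees, less where a joint would pass 70% of its speed; a pose out of reach is approached as far as the arm can. A call is refused whole if a number of a shift passes 6.25 or a number of a turn 0.188, either way. A call with a gripper value outside its range is refused whole. The fingers move at their own pace and stop on an object; FORCE is the grip in N (left out, the last holds). Time passes only in rows, so rows that do not move let the fingers close. It gives the time, the measured TCP pose, the force and the opening at its end, in the units of the state.
- get_state(): the state, without advancing time (a new reading comes with each control period).
- read_camera(name): name is "scene" or "top" or "wrist"; returns (picture, depth): 420x560x3 uint8, red, green, blue; 420x560 float32, mm along the optical axis (not along the pixel's ray), 0 where there is no reading.
- get_calibration(name): a dict with "mtx" (3x3 intrinsics, pixels), "k1" (the pictures are not rectified: a ray, as slopes to the right and down, at radius r is drawn at 1 + k1 r^2 times it, then the intrinsics apply), "R" (3x3) and "t" (3): a world point X has camera coordinates R X + t; the wrist camera has in their place "mount" (4x4, takes a point from camera to tool coordinates, whose origin is the TCP and whose axes are the flange's). Camera axes: x right, y down, z forward; pixel columns grow to the right and rows downward; lengths in mm; the calibration is good to about 2 mm. A picture is of the moment at which its call begins: read the wrist's pose just before it. get_calibration takes no time and is no camera call.
- job_done(): hands the job in, once; it reports no verdict.
The state is a dict: "t": time; "qpos": joint angles; "qd": joint speeds; "joint_torque": joint torques, N m; "tcp_pos": TCP position; "eef_rot": TCP orientation; "ft_force": force on the tool from outside, world axes, zero at the start; "wrist_torque": the same for the moment, N m; "gripper_width": opening from 0.0 (shut) to 1.0 (fully open).
Only numpy, scipy, OpenCV 4.12 (cv2) and the standard library are available. Lean on these libraries where they do the work, as an engineer would, in place of code of your own. Each camera call takes 0.05 s, during which the arm holds its last target. There are 200 camera calls.

## Working session

There is one attempt and no reset: what is moved stays moved. The work goes in short steps, Python scripts to look and compute and a shell command to move; the robot and the scene stay as the last step left them, time stands still between calls to the robot, and variables do not carry over. Pictures are saved under pics/ and viewed, about 8 in all and at most 12, crops included, and the job is handed in when it is done.

```bash
mkdir -p pics
cat > h.py <<'E'
import numpy as np, cv2
from workcell import *
from scipy.spatial.transform import Rotation as Ro
def cam(n):
    c=get_calibration(n)
    if n=="wrist":
        s=get_state(); T=np.eye(4); T[:3,:3]=Ro.from_quat(s["eef_rot"]).as_matrix(); T[:3,3]=s["tcp_pos"]
        M=T@np.array(c["mount"]); R=M[:3,:3].T; t=-R@M[:3,3]
    else: R=np.array(c["R"]); t=np.array(c["t"])
    return np.array(c["mtx"]),c["k1"],R,t
def rays(C,uv):
    K,k1,R,t=C; uv=np.atleast_2d(np.float64(uv))
    return cv2.undistortPoints(uv[:,None],K,np.array([k1,0,0,0,0.])).reshape(-1,2)
def onplane(C,uv,z):
    K,k1,R,t=C; r=rays(C,uv); d=np.c_[r,np.ones(len(r))]@R; o=-R.T@t
    return o+d*((z-o[2])/d[:,2])[:,None]
def cloud(C,dep):
    K,k1,R,t=C; h,w=dep.shape
    v,u=np.mgrid[:h,:w]; r=rays(C,np.c_[u.ravel(),v.ravel()])
    X=(np.c_[r,np.ones(len(r))]*dep.reshape(-1,1)-t)@R
    return X.reshape(h,w,3)
def proj(C,X):
    K,k1,R,t=C
    return cv2.projectPoints(np.atleast_2d(np.float64(X)),cv2.Rodrigues(R)[0],t,K,np.array([k1,0,0,0,0.]))[0].reshape(-1,2)
E
python3 - <<'E'
from h import *
for n in("scene","top"):
    C=cam(n);p,d=read_camera(n);np.savez(n+"0.npz",p=p,d=d);cv2.imwrite(f"pics/{n}0.png",p[:,:,::-1])
    print(n,-C[2].T@C[3],C[2][2])
print(get_state())
E
```

```text
scene [1341.12622482  512.99812397  697.01337982] [-0.70726793 -0.48370212 -0.51556216]
top [ 405.41529165  -35.41435428 1537.86212515] [ 0.09619484  0.00423812 -0.9953535 ]
{'t': 0.1, 'qpos': array([ 1.02371273e+00,  1.81489078e-01,  1.60792316e+00, -3.91745753e-07,
        1.35378937e+00, -2.06285665e-01]), 'qd': array([-0.00067509, -0.00188263, -0.00265061, -0.00161614, -0.00072687,
       -0.00030357]), 'joint_torque': array([ 9.79752695e-04, -4.45877624e+01, -3.52238238e+01, -2.72619900e-04,
        4.11543195e-03, -4.19919775e-05]), 'tcp_pos': array([191.91731927, 541.53531129, 255.45432983]), 'eef_rot': array([ 1.69575451e-01,  9.85516879e-01, -7.48142153e-04, -2.95739558e-04]), 'ft_force': array([0.57418822, 0.16451906, 0.54725928]), 'wrist_torque': array([ 0.02935344, -0.02112408, -0.06280521]), 'gripper_width': 0.9973352942713317}
```

View pics/top0.png

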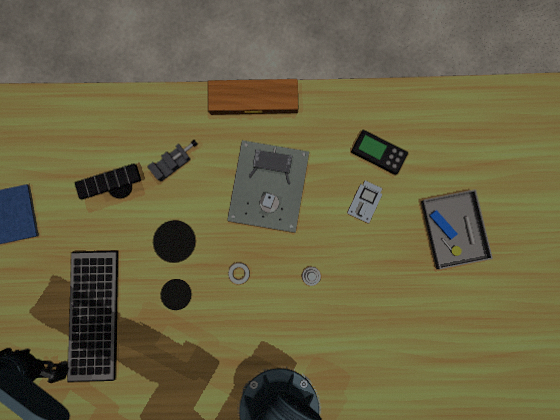

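View pics/scene0.png

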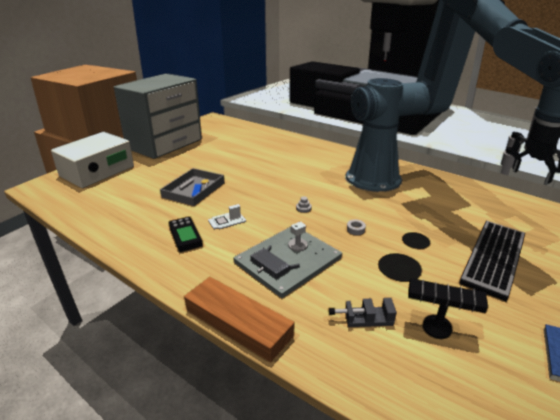

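The top view shows the stage at (268,186) with the lip at (271,161) and the pedestal at (268,202). The holder is at (366,201). There are two round mats, a large one at (174,241) and a small one at (176,294). The ring and step gauges at (239,273) and (311,276) are bystanders. Next I measure all of these.

Run:
```python
from h import *
z=np.load("top0.npz");p=z["p"];d=z["d"];C=cam("top")
hsv=cv2.cvtColor(p,cv2.COLOR_RGB2HSV)
X=cloud(C,d)
def show(nm,m,box,zz):
    x0,y0,x1,y1=box;mm=np.zeros(m.shape,np.uint8);mm[y0:y1,x0:x1]=m[y0:y1,x0:x1]
    mm=cv2.morphologyEx(mm,cv2.MORPH_CLOSE,np.ones((5,5)))
    c=max(cv2.findContours(mm,0,1)[0],key=cv2.contourArea).reshape(-1,2)
    P=onplane(C,c,zz)[:,:2].astype(np.float32)
    r=cv2.minAreaRect(P);print(nm,"px",c.mean(0).round(),"rect",np.round(r[0],1),np.round(r[1],1),round(r[2],1),np.round(cv2.boxPoints(r),0).tolist())
dark=(p.max(2)<60).astype(np.uint8)
show("matA",dark,(145,212,203,270),4);show("matB",dark,(155,272,198,316),4)
low=(hsv[:,:,1]<70).astype(np.uint8)
show("stage",low,(215,130,320,240),20)
show("holder",low,(340,172,392,230),8)
show("lip",dark,(240,140,300,185),40)
# heights
for nm,b,zl,zh in(("pedhead",(240,180,300,225),80,110),("fin",(340,172,392,230),35,70),("lip",(235,135,305,190),35,50)):
    Q=X[b[1]:b[3],b[0]:b[2]].reshape(-1,3);Q=Q[(Q[:,2]>zl)&(Q[:,2]<zh)]
    print(nm,len(Q),Q.mean(0).round(1) if len(Q) else "",cv2.minAreaRect(Q[:,:2].astype(np.float32)) if len(Q)>3 else "")
a=cv2.resize(p[140:240,225:390],None,fx=4.8,fy=4.8,interpolation=cv2.INTER_CUBIC)
cv2.imwrite("pics/crop1.png",a[:,:,::-1])
```

```text
matA px [174. 241.] rect [473.3 294.7] [119.7 120.9] 44.5 [[388.0, 296.0], [473.0, 210.0], [558.0, 294.0], [474.0, 380.0]]
matB px [176. 294.] rect [321.7 289.8] [85.2 82.7] 0.2 [[279.0, 331.0], [279.0, 248.0], [364.0, 249.0], [364.0, 331.0]]
stage px [268. 186.] rect [627.8  19.6] [199.  240.3] 79.2 [[491.0, -56.0], [727.0, -101.0], [764.0, 95.0], [528.0, 140.0]]
holder px [365. 201.] rect [ 579.3 -261.9] [ 70.6 110.9] 63.6 [[514.0, -269.0], [613.0, -318.0], [645.0, -255.0], [545.0, -206.0]]
lip px [271. 165.] rect [681.6   9.6] [117.2  82.9] 79.8 [[630.0, -41.0], [712.0, -55.0], [733.0, 60.0], [651.0, 75.0]]
pedhead 127 [576.   17.8  91.8] ((576.3115844726562, 17.86849594116211), (25.7779483795166, 36.08192825317383), 69.46879577636719)
fin 69 [ 550.8 -248.    47.9] ((551.120849609375, -248.5210418701172), (13.5792875289917, 35.4998893737793), 63.227195739746094)
lip 585 [695.    6.8  40.2] ((681.043701171875, 7.668418884277344), (108.6649169921875, 79.52901458740234), 78.98963928222656)
```

View pics/crop1.png

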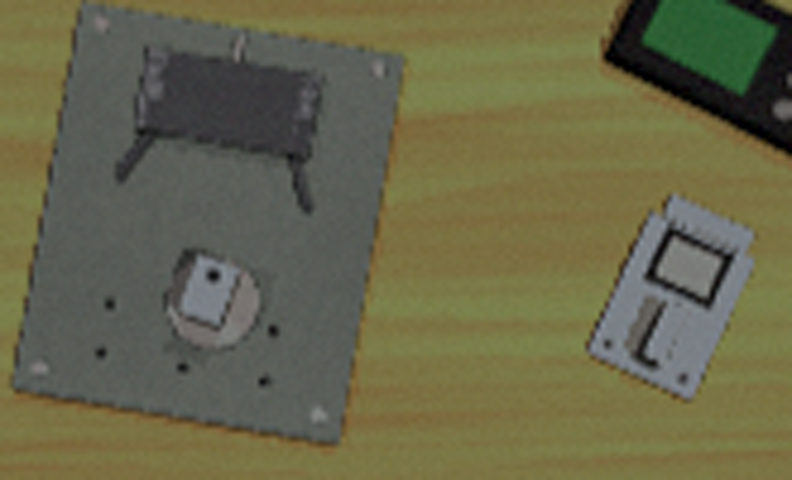

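The stage yaw is -10.8° and the lip mouth is at about (672,11). The pedestal head is at (576,18), with its block's long axis at -20.5°, so the tool yaw already fits a grasp across the 26 mm side. The holder fin is at (551,-248), with the holder at -26.4° and its nose pointing away from the robot.

For the mat, the candidates are (174,241), measured at 120 mm across, and (176,294), at 84 mm. I choose the first, at (473,295).

The pedestal at (268,202) could be confused with the step gauge at (311,276) or the ring at (239,273). The crop shows the block on a round base in front of the lip, so (268,202) is right.

```bash
cat >> h.py <<'E'
def togo(x,y,z,yaw):
    "remaining shift in tool axes (cm) and turn (rad); yaw = wanted world heading of tool x, deg, mod 180"
    s=get_state();R=Ro.from_quat(s["eef_rot"]).as_matrix();h=np.degrees(np.arctan2(R[1,0],R[0,0]))
    e=(yaw-h+90)%180-90
    print("t",round(s["t"],2),"tcp",s["tcp_pos"].round(1),"h",h.round(1),"tilt",np.degrees(np.arccos(-R[2,2])).round(2),"F",s["ft_force"].round(1),"w",round(s["gripper_width"],3))
    print("shift cm",(R.T@(np.array([x,y,z])-s["tcp_pos"])/10).round(2),"turn",round(-np.radians(e),3),"q6",s["qpos"][5].round(2))
E
python3 -m handwheel '[[8.5,-4.9,-3.3,0,0],[8.5,-4.9,-3.3,0,0],[8.5,-4.9,-3.3,0,0],[8.5,-4.9,-3.3,0,0],[8.5,-4.9,-3.3,0,0],[8.5,-4.9,-3.3,0,0],[8.5,-4.9,-3.3,0,0],[8.5,-4.9,-3.3,0,0],[8.5,-2,-1.5,0,0],[8.5,0,0,0,0]]' 40
python3 -c "
from h import *
togo(576,18,250,-20.5)"
```

```text
t: 1.35
tcp_pos: [487.8, 139.7, 255.8]
eef_rot: [0.171, 0.985, -0.0, -0.0]
ft_force: [-0.1, -0.1, -0.3]
gripper_width: 0.998
t 1.35 tcp [487.8 139.7 255.8] h 160.3 tilt 0.05 F [-0.1 -0.1 -0.3] w 0.998
shift cm [-12.41  -8.48   0.57] turn 0.014 q6 -1.18
```

```bash
python3 -m handwheel '[[8.5,-4.1,-2.8,0,0],[8.5,-4.1,-2.8,0,0],[8.5,-4.2,-2.9,0.5,0.014],[8.5,0,0,2,0],[8.5,0,0,0,0],[8.5,0,0,0,0]]'
python3 - <<'E'
from h import *
C=cam("wrist");p,d=read_camera("wrist");cv2.imwrite("pics/w1.png",p[:,:,::-1])
X=cloud(C,d);Q=X.reshape(-1,3)
o=-C[2].T@C[3];print(o)
for n,a,b in(("head",86,97),("base",25,32)):
    M=Q[(Q[:,2]>a)&(Q[:,2]<b)&(np.hypot(Q[:,0]-576,Q[:,1]-18)<45)];print(n,len(M),M.mean(0),cv2.minAreaRect(M[:,:2].astype(np.float32)))
print(np.median(Q[(np.hypot(Q[:,0]-576,Q[:,1]-18)>45)&(np.hypot(Q[:,0]-576,Q[:,1]-18)<60)][:,2]))
togo(576,18,86,-20.5)
E
```

```text
t: 2.1
tcp_pos: [575.3, 21.0, 231.7]
eef_rot: [0.176, 0.984, 0.0, -0.0]
ft_force: [-1.4, -0.7, 0.3]
gripper_width: 0.999
[499.27052484  49.87471765 349.47983033]
head 1283 [575.75823449  20.09282618  91.96718373] ((576.7640380859375, 19.922922134399414), (25.61154556274414, 36.0610237121582), 68.91523742675781)
base 1239 [569.14080128  22.56059363  28.07721431] ((574.2352294921875, 20.928321838378906), (54.702049255371094, 49.666412353515625), 69.20417785644531)
257.91981489124373
t 2.15 tcp [575.7  20.9 232.1] h 159.8 tilt 0.05 F [-0.5 -0.5  0.2] w 0.998
shift cm [-0.12 -0.27 14.61] turn 0.005 q6 -1.39
```

View pics/w1.png

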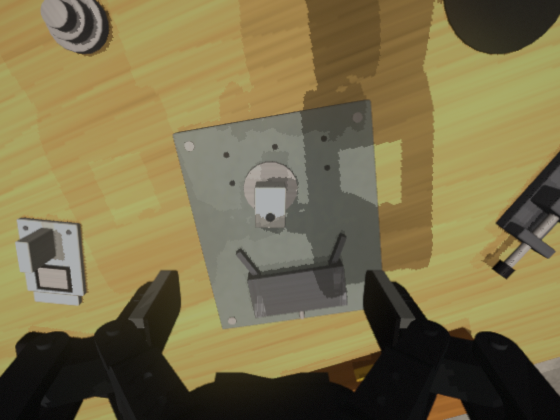

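The wrist view shows the pedestal at (270,205), centred between the jaws, and the depth puts it at (576.5,20). The holder is at (55,260) and the mat at the top right.

```bash
python3 -m handwheel '[[8.5,0,-0.1,5,0],[8.5,0,0,5,0],[8.5,0,0,3.5,0],[8.5,0,0,1.1,0],[4,0,0,0,0],[1.5,0,0,0,0],[1.5,0,0,0,0],[1.5,0,0,0,0],[1.5,0,0,0,0]]' 45
python3 -c "
from h import *
togo(473.3,294.7,160,-20.5)"
```

```text
t: 3.28
tcp_pos: [576.5, 18.8, 86.9]
eef_rot: [0.176, 0.984, 0.0, 0.001]
ft_force: [1.0, 2.4, 6.6]
gripper_width: 0.294
t 3.27 tcp [576.5  18.8  86.9] h 159.7 tilt 0.15 F [1.  2.4 6.6] w 0.294
shift cm [19.24 22.29 -7.34] turn 0.003 q6 -1.39
```

```bash
python3 -m handwheel '[[1.5,0,0,-1,0],[1.5,0,0,-2,0],[1.5,0,0,-3,0],[1.5,1,1,-1,0],[1.5,3,3.5,0,0],[1.5,4,4.6,0,0],[1.5,4,4.6,0,0],[1.5,4,4.6,0,0],[1.5,2.3,3,0,0],[1.5,0.9,1,0,0]]'
python3 -m handwheel '[[1.5,0,0,0,0],[1.5,0,0,0,0]]'
python3 - <<'E'
from h import *
C=cam("wrist");p,d=read_camera("wrist");cv2.imwrite("pics/w2.png",p[:,:,::-1])
X=cloud(C,d)
m=(p.max(2)<55)&(X[:,:,2]<12)&(X[:,:,2]>-6)&(d>0)&(np.hypot(X[:,:,0]-473,X[:,:,1]-295)<75)
Q=X[m][:,:2].astype(np.float32);print(len(Q),cv2.minEnclosingCircle(Q),cv2.minAreaRect(Q))
togo(473.3,294.7,71,-20.5)
E
```

```text
t: 4.53
tcp_pos: [470.4, 296.8, 154.5]
eef_rot: [0.175, 0.985, -0.0, -0.001]
ft_force: [-0.3, -0.8, -2.9]
gripper_width: 0.296
t: 4.78
tcp_pos: [473.0, 293.5, 155.0]
eef_rot: [0.177, 0.984, -0.0, -0.0]
ft_force: [0.1, -0.7, -3.5]
gripper_width: 0.299
6203 ((469.0218811035156, 308.8938293457031), 58.48149871826172) ((465.42047119140625, 308.7513122558594), (77.85043334960938, 98.70574188232422), 66.3489990234375)
t 4.83 tcp [473.2 293.4 155.1] h 159.6 tilt 0.03 F [ 0.  -0.1 -4. ] w 0.297
shift cm [0.04 0.13 8.41] turn 0.001 q6 -0.87
```

View pics/w2.png

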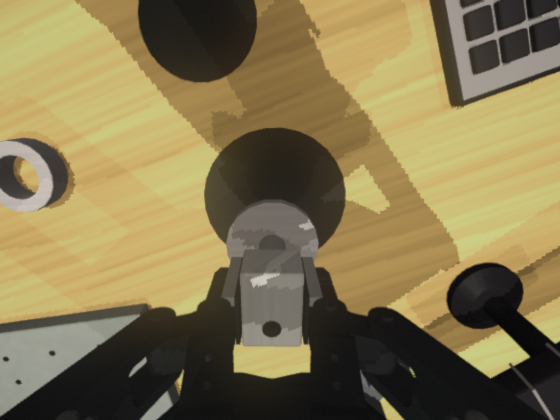

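The pedestal hangs upright over the large mat. The mat is centred near pixel (275,198) and partly hidden by the base. I lower it now.

```bash
python3 -m handwheel '[[1.5,0,0.1,4,0],[1.5,0,0,2.5,0],[1.5,0,0,1,0],[1.5,0,0,0.4,0],[1.5,0,0,0.3,0],[1.5,0,0,0.1,0],[1.5,0,0,0,0]]'
python3 -c "
from h import *
togo(473.3,294.7,71,-20.5)"
```

```text
t: 5.7
tcp_pos: [473.5, 295.7, 72.8]
eef_rot: [0.176, 0.984, 0.0, 0.0]
ft_force: [0.1, 0.0, -3.5]
gripper_width: 0.295
t 5.7 tcp [473.5 295.7  72.8] h 159.7 tilt 0.06 F [ 0.1  0.  -3.5] w 0.295
shift cm [-0.02 -0.1   0.18] turn 0.003 q6 -0.87
```

```bash
python3 -m handwheel '[[1.5,0,0,0.1,0],[1.5,0,0,0.1,0],[1.5,0,0,0.05,0],[1.5,0,0,0,0]]'; python3 -m handwheel '[[3,0,0,0,0],[4.5,0,0,0,0],[8.5,0,0,0,0],[8.5,0,0,0,0],[8.5,0,0,0,0],[8.5,0,0,-3,0],[8.5,0,0,-4,0],[8.5,0,0,-4,0],[8.5,0,0,-2,0],[8.5,0,0,0,0]]'
python3 - <<'E'
from h import *
C=cam("wrist");p,d=read_camera("wrist")
Q=cloud(C,d).reshape(-1,3)
for a,b in((66,86),(6,20),(1,6)):
    M=Q[(Q[:,2]>a)&(Q[:,2]<b)&(np.hypot(Q[:,0]-473,Q[:,1]-295)<50)];print(len(M),M.mean(0),cv2.minAreaRect(M[:,:2].astype(np.float32)))
# approach above fin; tool y across fin -> tool x along holder axis
togo(551.5,-248.5,200,-26.4)
E
```

```text
t: 6.2
tcp_pos: [473.3, 295.8, 70.9]
eef_rot: [0.176, 0.984, 0.0, 0.0]
ft_force: [-2.5, -1.4, 5.5]
gripper_width: 0.292
t: 7.45
tcp_pos: [474.2, 296.0, 201.7]
eef_rot: [0.176, 0.984, 0.001, 0.002]
ft_force: [0.0, -0.5, -0.8]
gripper_width: 0.99
1483 [472.17309699 297.18189499  75.66994533] ((473.57061767578125, 296.79595947265625), (25.77710723876953, 36.29521179199219), 68.78833770751953)
1391 [465.21917235 299.56103615  11.92118894] ((464.0180358886719, 295.6522521972656), (92.05481719970703, 65.23627471923828), 78.1579818725586)
4536 [465.28099688 296.70509707   4.0940735 ] ((473.01416015625, 294.91241455078125), (99.523681640625, 99.32141876220703), 70.08267974853516)
t 7.5 tcp [473.3 295.6 200. ] h 159.7 tilt 0.06 F [-0.2 -0.7 -0.2] w 0.998
shift cm [-2.624e+01 -4.831e+01 -2.000e-02] turn 0.106 q6 -0.87
```

The pedestal is standing upright on the mat, 2 mm off centre, with its head at z = 76. Next is the holder.

```bash
python3 -m handwheel '[[8.5,-2,-4,0,0],[8.5,-3,-5.4,0,0],[8.5,-3,-5.4,0,0],[8.5,-3,-5.4,0,0],[8.5,-3,-5.4,0,0],[8.5,-3,-5.4,0,0],[8.5,-3,-5.4,0,0],[8.5,-3,-5.4,0,0],[8.5,-2,-4,0,0],[8.5,-1,-1.5,0,0.106]]'
python3 -m handwheel '[[8.5,0,-0.5,0,0],[8.5,0,0,0,0],[8.5,0,0,0,0]]'
python3 - <<'E'
from h import *
C=cam("wrist");p,d=read_camera("wrist");cv2.imwrite("pics/w3.png",p[:,:,::-1])
Q=cloud(C,d).reshape(-1,3);Q=Q[np.hypot(Q[:,0]-579,Q[:,1]+262)<80]
for a,b in((44,55),(5,13)):
    M=Q[(Q[:,2]>a)&(Q[:,2]<b)];print(len(M),M.mean(0),cv2.minAreaRect(M[:,:2].astype(np.float32)))
togo(551.5,-248.5,200,-26.4)
E
```

```text
t: 8.75
tcp_pos: [551.5, -240.8, 197.4]
eef_rot: [0.231, 0.973, 0.0, -0.001]
ft_force: [0.3, 0.9, -0.1]
gripper_width: 0.997
t: 9.12
tcp_pos: [550.2, -241.6, 199.4]
eef_rot: [0.227, 0.974, 0.0, -0.0]
ft_force: [0.3, 0.6, -0.1]
gripper_width: 0.996
636 [ 550.8840863  -247.18278105   48.99826921] ((551.3992919921875, -247.5831298828125), (13.455796241760254, 35.579193115234375), 63.56582260131836)
5955 [ 576.10825021 -259.56851828    8.23195531] ((578.0576171875, -260.614501953125), (69.94017791748047, 109.57733154296875), 63.64137268066406)
t 9.18 tcp [ 550.3 -241.6  199.6] h 153.7 tilt 0.03 F [-0.   0.9  0.5] w 0.993
shift cm [-0.41 -0.57 -0.04] turn 0.002 q6 -1.72
```

View pics/w3.png

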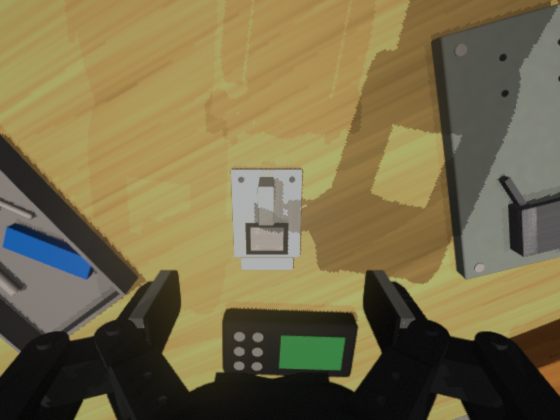

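The holder is at (267,215), nose towards the pendant. The fin lies between the jaws and there is nothing within finger reach.

```bash
python3 -m handwheel '[[8.5,-0.4,-0.5,5,0],[8.5,0,0,5,0],[8.5,0,0,4,0],[8.5,0,0,1.8,0],[4,0,0,0,0],[0.5,0,0,0,0],[0.5,0,0,0,0],[0.5,0,0,0,0],[0.5,0,0,0,0]]' 70
python3 -c "
from h import *
togo(551.4,-247.6,41,-26.4)"
```

```text
t: 10.3
tcp_pos: [552.7, -249.7, 43.3]
eef_rot: [0.228, 0.974, -0.0, 0.001]
ft_force: [-0.1, 0.1, 6.0]
gripper_width: 0.151
t 10.3 tcp [ 552.7 -249.7   43.3] h 153.6 tilt 0.15 F [-0.1  0.1  6. ] w 0.151
shift cm [0.21 0.13 0.23] turn -0.0 q6 -1.73
```

```bash
python3 -m handwheel '[[0.5,0,0,-1,0],[0.5,0,0,-3,0],[0.5,0.5,1.1,-3,0],[0.5,2,4.2,0,0],[0.5,2.3,5,0,0],[0.5,2.3,5,0,0],[0.5,2.3,5,0,0],[0.5,1.7,3.6,0,0],[0.5,0.8,1.7,0,-0.136],[0.5,0,0,0,-0.136]]'
python3 -m handwheel '[[0.5,0,0,0,0],[0.5,0,0,0,0],[0.5,0,0,0,0]]'
python3 - <<'E'
from h import *
C=cam("wrist");p,d=read_camera("wrist");cv2.imwrite("pics/w4.png",p[:,:,::-1])
Q=cloud(C,d).reshape(-1,3)
c=np.array([627.8,19.6])
for nm,a,b in(("plate",16,24),("lip",36,44),("holder",65,85)):
    M=Q[(Q[:,2]>a)&(Q[:,2]<b)&(np.hypot(Q[:,0]-c[0],Q[:,1]-c[1])<165)];print(nm,len(M),M.mean(0),cv2.minAreaRect(M[:,:2].astype(np.float32)))
togo(559.1,32.7,75,-10.8)
E
```

```text
t: 11.55
tcp_pos: [558.4, 35.1, 111.9]
eef_rot: [0.091, 0.996, 0.0, -0.0]
ft_force: [-0.0, -0.0, -1.7]
gripper_width: 0.153
t: 11.92
tcp_pos: [558.9, 32.8, 111.8]
eef_rot: [0.095, 0.995, 0.0, -0.0]
ft_force: [-0.2, 0.7, -1.1]
gripper_width: 0.152
plate 32139 [556.42423617  35.4858083   20.0415808 ] ((622.343994140625, 22.294677734375), (199.595947265625, 230.35513305664062), 79.1303482055664)
lip 0 [nan nan nan] ((0.0, 0.0), (0.0, 0.0), 0.0)
holder 8647 [560.45486102  33.33815634  76.41034161] ((584.0732421875, 28.881017684936523), (70.25584411621094, 104.95342254638672), 79.26493072509766)
t 11.97 tcp [558.9  32.8 111.8] h 169.1 tilt 0.01 F [-0.1  1.  -1. ] w 0.151
shift cm [-0.02 -0.01  3.68] turn -0.002 q6 -1.53<stdin>:6: RuntimeWarning: Mean of empty slice.
  ret = um.true_divide(
```

View pics/w4.png

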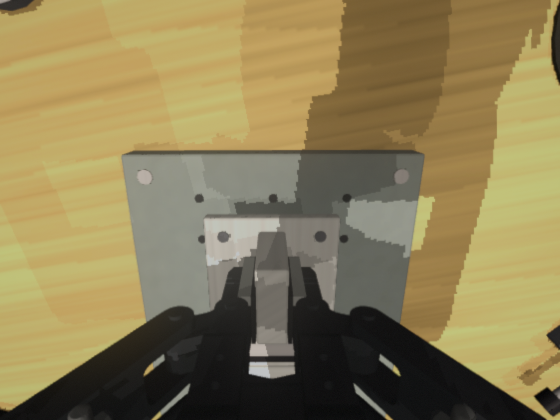

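The holder is level, about 49 mm above the plate, aligned to within 0.2° and about 0.7 mm off the centreline. In the picture its rear edge spans (205–338, 217), and the plate spans (123–423, 152). I lower it now.

```bash
python3 -m handwheel '[[0.5,0,0.05,2.5,0],[0.5,0,0,1.5,0],[0.5,0,0,0.5,0],[0.5,0,0,0.15,0],[0.5,0,0,0,0],[0.5,0,0,0,0]]'
python3 -m handwheel '[[0.5,0,0,0.1,0],[0.5,0,0,0.1,0],[0.5,0,0,0,0],[0.5,0,0,0,0]]'
python3 -c "
from h import *
togo(618,21.5,63,-10.8)"
```

```text
t: 12.72
tcp_pos: [559.6, 33.6, 65.9]
eef_rot: [0.094, 0.996, -0.0, 0.001]
ft_force: [-0.1, 0.1, -1.8]
gripper_width: 0.15
t: 13.22
tcp_pos: [559.2, 33.7, 63.4]
eef_rot: [0.094, 0.996, -0.0, 0.0]
ft_force: [-0.4, 1.1, -0.8]
gripper_width: 0.153
t 13.22 tcp [559.2  33.7  63.4] h 169.2 tilt 0.02 F [-0.4  1.1 -0.8] w 0.153
shift cm [-6.   -0.09  0.05] turn -0.0 q6 -1.53
```

```bash
for i in 1 2; do python3 -m handwheel '[[0.5,0,0,0.05,0],[0.5,0,0,0,0],[0.5,0,0,0,0]]' | grep -E "tcp|ft"; done
python3 -m handwheel '[[0.5,-0.5,0,0,0],[0.5,-0.8,0,0,0],[0.5,-0.8,0,0,0],[0.5,-0.5,0,0,0],[0.5,0,0,0,0],[0.5,0,0,0,0]]'
```

```text
tcp_pos: [559.1, 33.7, 63.3]
ft_force: [-3.3, -0.4, 5.5]
tcp_pos: [559.2, 33.6, 63.3]
ft_force: [-6.0, 0.3, 9.8]
t: 14.72
tcp_pos: [585.1, 28.8, 63.4]
eef_rot: [0.094, 0.996, 0.0, 0.0]
ft_force: [-4.1, 0.8, 7.8]
gripper_width: 0.154
```

The holder is flat on the plate with about 8 N of contact. I slide it on under the lip.

```bash
python3 -m handwheel '[[0.5,-0.4,0,-0.03,0],[0.5,-0.5,0,0,0],[0.5,-0.5,0,0,0],[0.5,-0.4,0,0,0],[0.5,0,0,0,0],[0.5,0,0,0,0]]'
for i in 1 2 3; do python3 -m handwheel '[[0.5,-0.2,0,0,0],[0.5,-0.1,0,0,0],[0.5,0,0,0,0]]' | grep -E "tcp|ft"; done
```

```text
t: 15.48
tcp_pos: [602.7, 25.4, 63.3]
eef_rot: [0.094, 0.996, 0.0, 0.0]
ft_force: [-2.1, 2.1, 5.8]
gripper_width: 0.147
tcp_pos: [605.0, 25.0, 63.3]
ft_force: [-6.3, 1.3, 8.1]
tcp_pos: [607.9, 24.5, 63.3]
ft_force: [-5.1, 1.3, 7.4]
tcp_pos: [609.5, 24.2, 63.3]
ft_force: [-12.0, 1.0, 12.9]
```

```bash
for i in 1 2 3 4; do python3 -m handwheel '[[0.5,-0.1,0,0,0],[0.5,-0.1,0,0,0],[0.5,0,0,0,0]]' | grep -E "tcp|ft|grip"; done
python3 - <<'E'
from h import *
for n in("scene","top"):
    p,d=read_camera(n);np.savez(n+"1.npz",p=p,d=d)
    C=cam(n);u=proj(C,[640,20,30])[0].astype(int);w=60
    cv2.imwrite(f"pics/{n}1.png",cv2.resize(p[u[1]-45:u[1]+45,u[0]-w:u[0]+w],None,fx=6,fy=6,interpolation=2)[:,:,::-1])
E
```

```text
tcp_pos: [611.3, 24.0, 63.3]
ft_force: [-13.7, 2.3, 13.2]
gripper_width: 0.151
tcp_pos: [613.0, 23.6, 63.4]
ft_force: [-14.4, 3.0, 14.9]
gripper_width: 0.15
tcp_pos: [614.7, 23.3, 63.3]
ft_force: [-15.8, 3.3, 16.0]
gripper_width: 0.152
tcp_pos: [616.4, 23.1, 63.3]
ft_force: [-17.0, 1.6, 16.3]
gripper_width: 0.151
```

View pics/scene1.png

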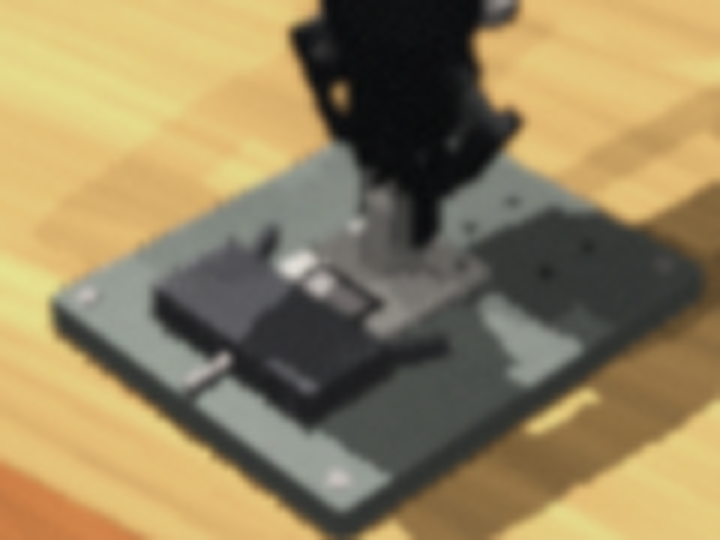

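The scene crop shows the holder flat and straight under the lip, with the pin showing behind it at (207,372). The force step near TCP x ≈ 609 was the bar. I press on to its end stop.

```bash
for i in 1 2 3; do python3 -m handwheel '[[0.5,-0.1,0,0,0],[0.5,-0.1,0,0,0],[0.5,0,0,0,0]]' | grep -E "tcp|ft|grip"; done
```

```text
tcp_pos: [618.2, 22.7, 63.3]
ft_force: [-17.3, 1.9, 18.6]
gripper_width: 0.153
tcp_pos: [619.1, 22.6, 63.3]
ft_force: [-22.5, 2.6, 22.4]
gripper_width: 0.149
tcp_pos: [619.2, 22.6, 63.2]
ft_force: [-29.6, 2.4, 27.7]
gripper_width: 0.156
```

The travel stopped at 619.2 while the force rose, so the bar is on its end stop. I check this in the cameras.

```bash
python3 -m handwheel '[[0.5,0,0,0,0],[0.5,0,0,0,0],[0.5,0,0,0,0],[0.5,0,0,0,0]]'
python3 - <<'E'
from h import *
n="top";C=cam(n);p,d=read_camera(n);p0=np.load("top0.npz")["p"]
ux=np.array([.982,-.187]);c=np.array([627.8,19.6]);nn=np.array([.187,.982])
X=cloud(C,d).reshape(-1,3);M=X[(np.hypot(X[:,0]-473,X[:,1]-295)<40)&(X[:,2]>66)&(X[:,2]<86)]
print("ped head",len(M),M.mean(0),cv2.minAreaRect(M[:,:2].astype(np.float32)))
ss=np.arange(90,122,1.)
pts=np.c_[c+ss[:,None]*ux,np.full(len(ss),28)]
for q in(p0,p):
    b=[max(int(q[int(round(v)),int(round(u))+k].max()) for k in(-2,-1,0,1,2)) for u,v in proj(C,pts)]
    print(b)
C=cam("wrist");p,d=read_camera("wrist");Q=cloud(C,d).reshape(-1,3)
rel=Q[:,:2]-c;sx=rel@ux;sy=rel@nn
for a,b in((26,31),(18,23)):
  M=Q[(Q[:,2]>a)&(Q[:,2]<b)&(abs(sy)<45)&(sx>-80)&(sx<45)]
  print(len(M),M.mean(0),cv2.minAreaRect(M[:,:2].astype(np.float32)))
s,_=read_camera("scene");u=proj(cam("scene"),[690,10,30])[0].astype(int)
a=[cv2.resize(q[u[1]-40:u[1]+40,u[0]-45:u[0]+45],None,fx=4.4,fy=4.4,interpolation=2) for q in(np.load("scene0.npz")["p"],s)]
cv2.imwrite("pics/cmp.png",np.hstack(a)[:,:,::-1])
togo(619,22.6,63,-10.8)
E
```

```text
t: 19.82
tcp_pos: [619.2, 22.6, 63.3]
eef_rot: [0.094, 0.996, 0.0, -0.007]
ft_force: [-28.2, 4.3, 27.9]
gripper_width: 0.151
ped head 136 [473.6492604  294.45740793  75.68609254] ((474.2976379394531, 294.8399658203125), (28.036304473876953, 37.258575439453125), 64.28985595703125)
[66, 63, 63, 61, 68, 68, 68, 105, 105, 105, 125, 125, 125, 121, 121, 121, 115, 115, 115, 118, 118, 118, 111, 111, 111, 105, 105, 105, 118, 118, 118, 126]
[86, 85, 85, 85, 78, 78, 78, 72, 72, 72, 66, 66, 66, 56, 56, 56, 89, 89, 89, 126, 126, 126, 140, 140, 140, 139, 139, 139, 136, 136, 136, 137]
6919 [611.86501953  24.72967242  28.10854587] ((632.5847778320312, 20.79559326171875), (70.30877685546875, 81.0689468383789), 79.33513641357422)
18548 [578.43357136  27.59947868  20.16353689] ((602.0081176757812, 24.510986328125), (90.02749633789062, 107.54362487792969), 79.21829223632812)
t 19.98 tcp [619.2  22.6  63.2] h 169.3 tilt 0.79 F [-29.1   3.3  28.7] w 0.154
shift cm [ 0.02 -0.    0.02] turn 0.001 q6 -1.54
```

View pics/cmp.png

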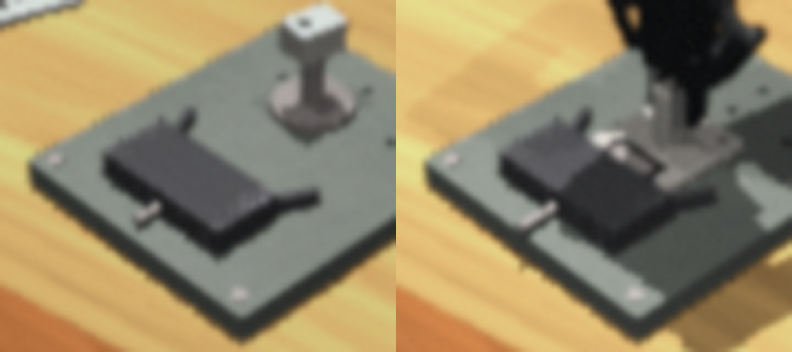

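In the comparison the pin sticks out much further: its tip was at (145,218) before and is at (523,228) now, in the right half (offset 396). The holder lies flat, with its plate top at z = 28.1, and the pedestal is still on the mat. I hand in the job.

```bash
python3 -c "
from workcell import *
print(job_done()); s=get_state(); print(s['t'],s['tcp_pos'],s['ft_force'])"
```

```text
the job is handed in; nothing more can be done
None
the job is handed in; nothing more can be done
```

I moved the pedestal to the 124 mm mat and let it go there. I then slid the holder nose first under the lip, pressed the stop bar back to its end stop, and handed in still gripping the fin. `job_done()` gives no verdict, so the result itself is unconfirmed.

Last checks, just before hand-in at about 20 s:
- **Pedestal:** upright on the mat, about 1 mm from its centre, with the head at z ≈ 76 mm.
- **Holder:** flat, with its plate top at z ≈ 28 mm, and aligned with the stage to within about 0.3°.
- **Stop bar:** the tool met it near x ≈ 609 mm and stopped dead at 619 mm while the push rose to about 29 N. The pin behind the lip stands out visibly further than before.
- **Disagreements:** the top-camera brightness profile along the pin was unclear, because the arm or its shadow changed it. I relied on the scene view, the force and the travel instead. The tool was also tilted 0.8°, and the wrist read about 28 N vertically, well below its limit.
- **Bystanders:** I did not re-measure their positions at the end. The moves were planned clear of them, and I saw no unexpected forces.

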